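# Set and lock the large pigment mill

### The job

On the larger of the two pigment mills, turn the top knob clockwise until its pointer points at the raised steel index bar on the dial, and let go of it. Then turn the lock ring below the knob clockwise until it is tight, with the pointer still on the bar, and leave the smaller mill's knob as it is set.

Things in the scene. Friction and masses are not known exactly. Their poses are not given: they have to be found in the camera images.
- large_mill_knob_grip (a point): Black bar knob on top of the larger mill (161 mm tall, foot 116 mm, fixed). Point on the upright axis shared by knob, ring and dial, 9 mm below the knob's top; x axis along the pointer, z up. Bar 14 mm thick, 30 mm tall; blunt end 20 mm from the axis, nose (6 mm thick, light line on top) 24 mm. Turns clockwise from above, 0.06 N m, stays put; starts 0.5 to 1.45 rad short of the index bar.
- large_mill_mark: Raised steel index bar on the larger mill's black dial, 20x10x6 mm, lying radially 37 to 57 mm from the axis. Origin on the mill's axis at the dial's top face, 64 mm below the knob's grip point; x axis horizontal, from the axis out along the bar.
- large_mill_ring (a joint): Ribbed aluminium lock ring of the larger mill, below the knob on its axis: 60 mm diameter, top face 26 mm and lower face 48 mm below the knob's grip point, 16 mm free below it. Can be gripped across, fingers either side of the knob; does not carry the knob. Rad, clockwise from above: 0 loose, 1.2 tight stop; starts 0 to 0.35; 0.12 N m, stays put.
- small_mill_nose (a point): Nose of the pointer of the smaller mill (same shape at 0.7 of the size, 113 mm tall), 17 mm from its axis and 6 mm below its knob's top. Its knob can turn too, and is to be left as it is.

How it is judged:
By the outcome, as a careful person would: the job done as asked, in the order asked, and still so for the second after the job is handed in, with the robot touching nothing.
It also fails if it takes over 45 s, if anything falls off the work surface, if the arm or the gripper's body presses on something with over 40 N, if the wrist force passes 120 N, or if a joint passes its speed limit or range.

### The arm

A 6-joint arm with a two-finger parallel gripper is mounted at the origin on a cart in front of the work surface, level with it; the furniture and walls round the work are solid. World frame = base frame: x ahead of the robot, y to its left, z up, the work surface at z = 0. Lengths are in mm, angles in rad, forces in N, time in s.
With the tool pointing down it reaches from about 350 to 875 mm from the base axis. Payload 4.2 kg.
Tool frame: the origin (TCP) lies midway between the tips of the shut fingers; the grasp point (between the pads) lies 19 mm behind it (arm.tcp_to_grasp is the distance from the TCP to the grasp point, in mm); z points along the fingers, y is the line along which they close (so a half turn about z gives the same grasp; the last joint's range is limited). The gripper opens to 85 mm and grips with 20 to 120 N. Pads are 22 mm wide; open, the fingers measure 114 mm over their backs; the gripper's body (76 mm by 85 mm) begins 54 mm behind the grasp point. The pads swing forward as they close: fully open they stand 13 mm farther back than shut.
Start: joints at [1.563, 0.385, 0.008, 0, -1.194, -0.259], TCP at [164.747, 602.875, 231.312] pointing down, gripper open.
Joint ranges: [-3.14, 3.14], [-1.21, 2.06], [-1.07, 1.41], [-3.16, 2.05], [-2.99, -0.16], [-3.1, 3.1]. Speed limits (rad/s): [2.79, 2.79, 3.14, 3.14, 3.14, 3.14].

### API

Orientations are given as a unit quaternion [x, y, z, w].
In Python, from bench import arm gives the robot as it stands.
- The arm moves only by the tool arm_command, never from a script. Its argument "rows" is a list of rows, each a list of 2 entries, a list of its own where there are three numbers: the shift along the tool's x, y, z as a fraction of full scale, then the turn, a rotation vector about the tool's x, y, z as a fraction of full scale. In form: [[[x, y, z], [wx, wy, wz]], ...]. A call has 1 to 5 rows; each row is the pose to reach, as a shift and turn from the pose commanded when the call began, along the tool's axes at that moment, turning the shorter way round; what a row does not reach only later rows make up. Full scale, the value 1, is 0.25 m for a shift and 180 degrees for a turn. A row lasts 1/10 s, in which the tool goes at most 50 mm and 8.59 degrees, less where a joint would pass 70% of its speed; a pose out of reach is approached as far as the arm can. A call with a number of a shift or a turn outside -1 to 1 is refused whole. A call with a gripper value outside its range is refused whole. "grip" is the opening, from 0 (shut) to 1 (fully open), set as the call begins (left out, the last holds). The fingers move at their own pace and stop on an object; the grip force is fixed at half the most. Time passes only in rows, so rows that repeat a pose let the fingers close. It gives the time, the measured TCP pose, the force, the opening and the grip force at its end, in the units of the state.
- arm.read_state(): the state, without advancing time (a new reading comes with each control period).
- arm.get_image(name): name is "scene" or "top" or "wrist"; returns (picture, depth): 420x560x3 uint8, blue, green, red; 420x560 float32, mm along the optical axis (not along the pixel's ray), 0 where there is no reading.
- arm.camera_info(name): a dict with "fx", "fy", "cx", "cy" (pixels), "k1" (the pictures are not rectified: a ray, as slopes to the right and down, at radius r is drawn at 1 + k1 r^2 times it, then the intrinsics apply), "extrinsics" (4x4, takes a point from camera to world coordinates). Camera axes: x right, y down, z forward; pixel columns grow to the right and rows downward; lengths in mm; the calibration is good to about 2 mm. A picture is of the moment at which its call begins: read the wrist's pose just before it. camera_info takes no time and is no camera call; for the wrist camera it gives the pose at the moment of the call.
- arm.job_done(): hands the job in; it is judged then, once.
Trained networks look in the newest picture that a camera, given by its name, has taken for a name from the list of things; names that differ only in an ending like _2 or _b are one class to them, and where a whole thing is asked for, a point or a joint stands for the part that bears it (a point fixed in the world has none). Each returns a list of dicts, best first, with "score" (0 to 1); they miss things now and then, are a little off and sometimes report something else, mostly with a low value. They report only what shows in the picture. A call takes as long as a camera call.
- arm.spot_in(camera, query): "position" ([column, row] in pixels, amid what is visible of it).
The state is a dict: "clock": time; "joints": joint angles; "joint_vel": joint speeds; "joint_efforts": joint torques, N m; "position": TCP position; "ee_rot": TCP orientation; "contact_force": force on the tool from outside, world axes, zero at the start; "wrist_torque": the same for the moment, N m; "gripper_width": finger opening in mm; "grasp_force": force on a finger pad.
Only numpy, scipy, OpenCV 4.12 (cv2) and the standard library are available. Lean on these libraries where they do the work, as an engineer would, in place of code of your own. Each camera call takes 0.05 s, during which the arm holds its last target. There are 200 camera calls.

## Working session

There is one attempt and no reset: what is moved stays moved. The work goes in short steps, Python scripts to look and compute and a tool call to move; the robot and the scene stay as the last step left them, time stands still between calls to the robot, and variables do not carry over. Pictures are saved under pics/ and viewed, at most 10 in all, crops included, and the job is handed in when it is done.

Besides the shell and the picture viewer there is one more tool, called by a JSON object that holds its "method" and its "body". arm_command: Moves the arm, as the interface text tells. Shift numbers are shares of 0.25 m and turn numbers shares of 180 degrees, none past 1 either way. Its arguments: {"type":"object","properties":{"rows":{"type":"array","items":{"type":"array"}},"grip":{"type":"number"}},"required":["rows"]}

```bash
mkdir -p pics
cat > h.py <<'E'
import numpy as np, cv2
from bench import arm
from scipy.spatial.transform import Rotation as R
def ray(ci,u,v):
    xd=(u-ci['cx'])/ci['fx']; yd=(v-ci['cy'])/ci['fy']; x,y=xd,yd
    for _ in range(20):
        s=1+ci['k1']*(x*x+y*y); x,y=xd/s,yd/s
    return np.array([x,y,np.ones_like(x)]) if np.ndim(x) else np.array([x,y,1.])
def at_z(ci,u,v,z):
    E=np.array(ci['extrinsics']); d=E[:3,:3]@ray(ci,u,v); o=E[:3,3]
    return o+d*(z-o[2])/d[2]
def at_d(ci,u,v,d):
    E=np.array(ci['extrinsics']); return E[:3,:3]@(ray(ci,u,v)*d)+E[:3,3]
def proj(ci,p):
    E=np.array(ci['extrinsics']); c=E[:3,:3].T@(np.array(p)-E[:3,3]); x,y=c[0]/c[2],c[1]/c[2]
    s=1+ci['k1']*(x*x+y*y); return ci['fx']*x*s+ci['cx'],ci['fy']*y*s+ci['cy']
E
python3 - <<'E'
from h import *
s=arm.read_state(); print(s['clock'],s['ee_rot'],s['position'],arm.tcp_to_grasp)
for c in ['top','scene','wrist']:
    ci=arm.camera_info(c); im,d=arm.get_image(c); cv2.imwrite(f'pics/{c}0.png',im); np.save(f'{c}0.npy',d)
    print(c,ci)
    for q in ['large_mill_knob_grip','large_mill_mark','large_mill_ring','small_mill_nose']:
        for r in arm.spot_in(c,q)[:3]:
            u,v=r['position']; dd=d[int(v),int(u)]
            print(q,round(r['score'],2),np.round([u,v],1),np.round(at_d(ci,u,v,dd),1) if dd>0 else None)
E
```

```text
0.0 [ 9.91104203e-01 -1.33083660e-01 -9.53644080e-05  1.09031845e-03] [164.60701578 602.31112692 230.22429463] 18.700000000000003
top {'fx': 390.6866070829459, 'fy': 390.6866070829459, 'cx': 281.4048807074803, 'cy': 206.72371880965798, 'k1': 0.004701878892169553, 'extrinsics': array([[ 2.92206710e-02, -9.94969924e-01,  9.58175466e-02,
         3.63671905e+02],
       [-9.99537099e-01, -2.82728003e-02,  1.12355070e-02,
        -1.48868056e+01],
       [-8.46996116e-03, -9.61015016e-02, -9.95335502e-01,
         9.98748170e+02],
       [ 0.00000000e+00,  0.00000000e+00,  0.00000000e+00,
         1.00000000e+00]])}
large_mill_knob_grip 0.7 [427.5 196.8] [ 474.9 -319.5  159.6]
large_mill_ring 0.75 [416.9 200.6] [ 470.3 -308.7  123.9]
small_mill_nose 0.59 [150.2 213.8] [424.  292.4 116.3]
scene {'fx': 511.45448852811506, 'fy': 511.45448852811506, 'cx': 284.6971398249304, 'cy': 208.58322566550768, 'k1': -0.04355627844063068, 'extrinsics': array([[-6.97862656e-01, -5.03585052e-01,  5.09303258e-01,
        -1.87692009e+02],
       [-7.16227888e-01,  4.88376177e-01, -4.98504084e-01,
         6.18382872e+02],
       [ 2.30762707e-03, -7.12664581e-01, -7.01501154e-01,
         1.04597963e+03],
       [ 0.00000000e+00,  0.00000000e+00,  0.00000000e+00,
         1.00000000e+00]])}
large_mill_knob_grip 0.47 [357.7 150.4] [ 480.6 -321.3  158.6]
small_mill_nose 0.59 [192.2 296.9] [433.8 296.6 111.2]
wrist {'fx': 345.33338731693686, 'fy': 345.33338731693686, 'cx': 275.68026198048693, 'cy': 209.6225880391155, 'k1': -0.06377252627944796, 'extrinsics': array([[-2.63592975e-01, -9.29164386e-01, -2.59176171e-01,
         2.31034183e+02],
       [-9.64633994e-01,  2.53914040e-01,  7.07737148e-02,
         5.84675460e+02],
       [ 4.80536034e-05,  2.68665599e-01, -9.63233509e-01,
         3.75492638e+02],
       [ 0.00000000e+00,  0.00000000e+00,  0.00000000e+00,
         1.00000000e+00]])}
```

Run:
```python
import cv2,numpy as np
a=cv2.imread('pics/top0.png'); b=cv2.imread('pics/scene0.png')
A=cv2.resize(a[150:250,380:480],(500,500),interpolation=cv2.INTER_CUBIC)
B=cv2.resize(b[110:210,308:368],(300,500),interpolation=cv2.INTER_CUBIC)
cv2.imwrite('pics/v1.png',np.hstack([A,B])); cv2.imwrite('pics/v0.png',np.hstack([cv2.resize(a,(400,300)),cv2.resize(b,(400,300))]))
```

```text
(no output)
```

View pics/v1.png

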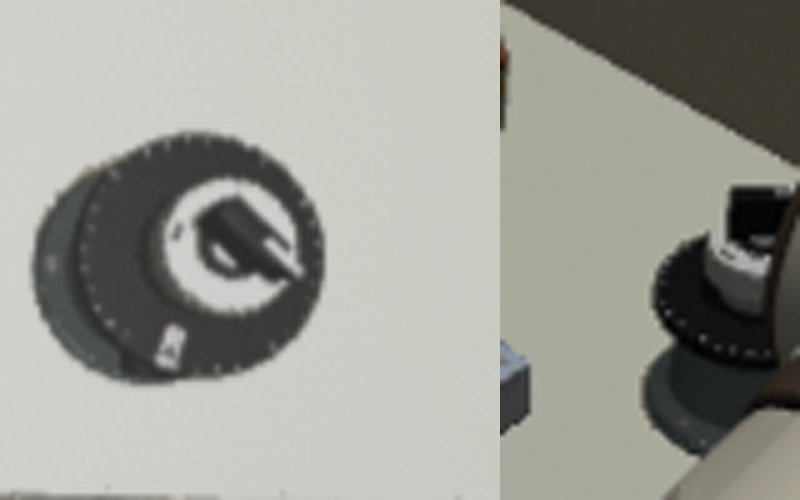

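View pics/v0.png

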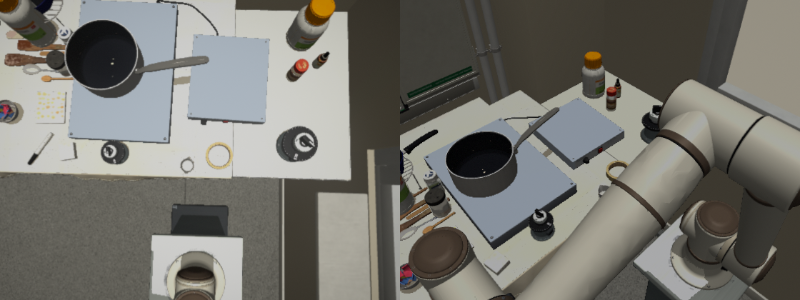

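The crop shows the large mill: ring centre at about (426,199) in the top image, nose at about (440,205), index bar at about (414,219). The nose has to turn clockwise to the bar.

Run:
```python
from h import *
ci=arm.camera_info('top'); d=np.load('top0.npy')
for n,u,v,z in [('ring',426.4,199,126),('nose',440,204.8,161),('blunt',421.5,192,161),('bar',414.4,219,94),('dial c',420,199.5,88),('small',158,214,113)]:
    print(n,at_z(ci,u,v,z).round(1), 'depth pt',at_d(ci,u,v,d[int(v),int(u)]).round(1))
vv,uu=np.mgrid[0:420:2,0:560:2]; P=at_d(ci,uu.ravel(),vv.ravel(),1.) if 0 else None
E=np.array(ci['extrinsics']); r=ray(ci,uu.ravel().astype(float),vv.ravel().astype(float))*d[vv,uu].ravel()
P=(E[:3,:3]@r).T+E[:3,3]; ok=d[vv,uu].ravel()>0
for y in range(-400,500,100):
    print(y,[int(max([0,*P[ok&(abs(P[:,1]-y)<50)&(abs(P[:,0]-x)<50)][:,2]])) for x in range(350,800,100)])
```

```text
ring [ 474.3 -329.2  126. ] depth pt [ 471.9 -322.4  144.9]
nose [ 458.1 -345.6  161. ] depth pt [ 466.5 -374.7   87.1]
blunt [ 484.7 -306.2  161. ] depth pt [ 487.2 -312.2  143.7]
bar [ 431.  -312.8   94. ] depth pt [ 431.2 -313.8   91. ]
dial c [ 477.5 -328.    88. ] depth pt [ 472.3 -313.6  129.8]
small [424.3 275.7 113. ] depth pt [426.  283.8  88.5]
-400 [102, 126, 89, 6, 99]
-300 [4, 164, 127, 5, 109]
-200 [4, 5, 56, 56, 56]
-100 [27, 28, 57, 57, 57]
0 [32, 30, 57, 193, 192]
100 [29, 58, 59, 188, 189]
200 [7, 61, 61, 179, 168]
300 [64, 115, 63, 170, 65]
400 [6, 60, 61, 170, 168]
```

{"method": "arm_command", "body": {"rows": [[[0.15, 0.1, -0.08], [0, 0, 0.04]], [[0.3, 0.2, -0.16], [0, 0, 0.08]], [[0.45, 0.3, -0.24], [0, 0, 0.12]], [[0.6, 0.4, -0.32], [0, 0, 0.16]], [[0.75, 0.5, -0.4], [0, 0, 0.2]]], "grip": 1}}

```text
clock: 1.25
position: [313.5, 431.3, 332.4]
ee_rot: [0.9, -0.435, 0.0, -0.0]
contact_force: [1.0, 0.3, 0.2]
gripper_width: 85.5
grasp_force: 0.0
```

```bash
cat > go.py <<'E'
import sys
from h import *
# args: x y z(TCP target) yaw_deg of tool x ; prints fractions
s=arm.read_state(); Rm=R.from_quat(s['ee_rot']).as_matrix()
yaw=np.degrees(np.arctan2(Rm[1,0],Rm[0,0]))
print('t',round(s['clock'],2),'pos',np.round(s['position'],1),'yaw',round(yaw,1),'tilt z',Rm[:,2].round(3),'q',np.round(s['joints'],2),'w',round(s['gripper_width'],1),'gf',round(s['grasp_force'],1),'F',np.round(s['contact_force'],1),'M',np.round(s['wrist_torque'],2))
if len(sys.argv)>4:
    x,y,z,a=map(float,sys.argv[1:5])
    t=R.from_euler('z',a,degrees=True).as_matrix()@np.diag([1.,-1,-1])
    d=Rm.T@(np.array([x,y,z])-s['position'])
    w=R.from_matrix(Rm.T@t).as_rotvec()
    print('shift',(d/250).round(4),'turn',(w/np.pi).round(4),'mm',np.linalg.norm(d).round(1),'deg',np.degrees(np.linalg.norm(w)).round(1))
E
python3 go.py 474 -300 260 -132
```

```text
t 1.25 pos [313.5 431.3 332.4] yaw -51.6 tilt z [ 0.     0.001 -1.   ] q [ 1.25  0.17 -0.04  0.   -1.36 -0.58] w 85.5 gf 0.0 F [1.  0.3 0.2] M [ 0.17 -0.08 -0.  ]
shift [2.6902 1.3162 0.2883] turn [-1.000e-04  2.000e-04  4.469e-01] mm 752.2 deg 80.4
```

{"method": "arm_command", "body": {"rows": [[[0.18, 0.08, 0], [0, 0, 0.03]], [[0.36, 0.16, 0], [0, 0, 0.06]], [[0.53, 0.24, 0], [0, 0, 0.09]], [[0.71, 0.32, 0], [0, 0, 0.12]], [[0.89, 0.4, 0], [0, 0, 0.15]]]}}

```text
clock: 1.75
position: [373.7, 194.7, 331.7]
ee_rot: [0.775, -0.632, 0.0, -0.001]
contact_force: [1.6, -0.4, 0.4]
gripper_width: 85.4
grasp_force: 0.0
```

```bash
python3 go.py 474 -300 300 -132
```

```text
t 1.75 pos [373.7 194.7 331.7] yaw -78.5 tilt z [ 0.001  0.001 -1.   ] q [ 0.87 -0.04 -0.27  0.   -1.34 -0.67] w 85.4 gf 0.0 F [ 1.6 -0.4  0.4] M [ 0.   -0.1   0.02]
shift [2.0192 0.003  0.1257] turn [-2.000e-04  4.000e-04  2.974e-01] mm 505.8 deg 53.5
```

{"method": "arm_command", "body": {"rows": [[[0.19, 0, 0], [0, 0, 0.03]], [[0.39, 0, 0], [0, 0, 0.06]], [[0.59, 0, 0], [0, 0, 0.09]], [[0.79, 0, 0], [0, 0, 0.12]], [[1.0, 0, 0], [0, 0, 0.15]]]}}

```text
clock: 2.25
position: [423.9, -47.7, 331.9]
ee_rot: [-0.605, 0.796, -0.0, 0.001]
contact_force: [1.7, 0.5, -0.1]
gripper_width: 85.5
grasp_force: 0.0
```

```bash
python3 go.py 474 -320 290 -132
```

```text
t 2.25 pos [423.9 -47.7 331.9] yaw -105.5 tilt z [ 0.002  0.    -1.   ] q [ 0.27 -0.03 -0.26  0.   -1.34 -0.54] w 85.5 gf 0.0 F [ 1.7  0.5 -0.1] M [ 0.02 -0.17  0.03]
shift [ 0.9964 -0.4837  0.1676] turn [-0.0004  0.0004  0.1473] mm 280.1 deg 26.5
```

{"method": "arm_command", "body": {"rows": [[[0.18, -0.08, 0.03], [0, 0, 0.03]], [[0.36, -0.16, 0.06], [0, 0, 0.06]], [[0.54, -0.25, 0.09], [0, 0, 0.09]], [[0.71, -0.34, 0.12], [0, 0, 0.12]], [[0.88, -0.42, 0.15], [0, 0, 0.147]]]}}

```text
clock: 2.75
position: [467.4, -287.8, 293.7]
ee_rot: [-0.407, 0.913, -0.0, 0.0]
contact_force: [1.5, 1.3, 0.3]
gripper_width: 85.6
grasp_force: 0.0
```

```bash
python3 go.py
python3 - <<'E'
from h import *
ci=arm.camera_info('wrist'); im,d=arm.get_image('wrist'); np.save('w1.npy',d); cv2.imwrite('pics/w1.png',im)
import pickle; pickle.dump(ci,open('w1.pkl','wb'))
for q in ['large_mill_knob_grip','large_mill_mark','large_mill_ring']:
    for r in arm.spot_in('wrist',q)[:2]:
        u,v=r['position']; print(q,round(r['score'],2),np.round([u,v],1),at_d(ci,u,v,d[int(v),int(u)]).round(1))
u,v=proj(ci,[474,-327,120]); print(u,v)
u=int(np.clip(u,90,470));v=int(np.clip(v,90,330)); print('crop',u-90,v-90)
cv2.imwrite('pics/w1c.png',cv2.resize(im[v-90:v+90,u-90:u+90],(600,600),interpolation=cv2.INTER_CUBIC))
E
```

```text
t 2.75 pos [ 467.4 -287.8  293.7] yaw -132.0 tilt z [ 0.001 -0.    -1.   ] q [-0.26  0.22 -0.08  0.   -1.28 -0.48] w 85.6 gf 0.0 F [1.5 1.3 0.3] M [ 0.03 -0.13 -0.01]
large_mill_knob_grip 0.69 [238.5 162.8] [ 470.  -330.4  163. ]
large_mill_mark 0.74 [283.3 142.3] [ 435.2 -313.5   94.8]
large_mill_ring 0.77 [253.5 148.3] [ 457.2 -329.8  128.3]
242.7530994964485 161.97527942151902
crop 152 71
```

View pics/w1c.png

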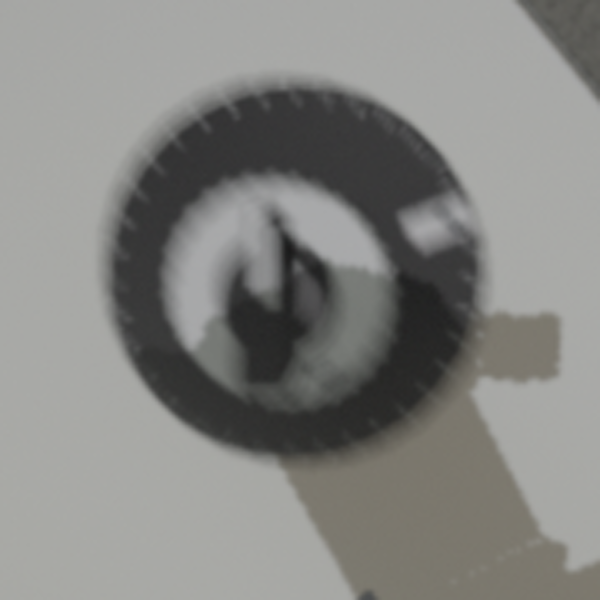

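The picture is blurred because the arm was still moving. Ring centre is about (283,290) in the crop, the nose points up and the bar is right at (437,222). I'll settle the arm and look again.

{"method": "arm_command", "body": {"rows": [[[0.06, -0.08, 0.1], [0, 0, 0]], [[0.1, -0.12, 0.2], [0, 0, 0]], [[0.1, -0.12, 0.28], [0, 0, 0]], [[0.1, -0.12, 0.28], [0, 0, 0]], [[0.1, -0.12, 0.28], [0, 0, 0]]]}}

```text
clock: 3.45
position: [473.6, -323.4, 225.1]
ee_rot: [-0.41, 0.912, -0.001, 0.0]
contact_force: [-0.8, -0.7, 0.1]
gripper_width: 85.1
grasp_force: 0.0
```

{"method": "arm_command", "body": {"rows": [[[0, 0, 0], [0, 0, 0]], [[0, 0, 0], [0, 0, 0]]]}}

```text
clock: 3.65
position: [473.9, -323.9, 225.7]
ee_rot: [-0.409, 0.912, -0.001, 0.001]
contact_force: [1.2, 0.5, 0.3]
gripper_width: 85.4
grasp_force: 0.0
```

```bash
python3 go.py
python3 - <<'E'
from h import *
ci=arm.camera_info('wrist'); im,d=arm.get_image('wrist'); np.save('w2.npy',d); cv2.imwrite('pics/w2.png',im)
import pickle; pickle.dump(ci,open('w2.pkl','wb'))
for q in ['large_mill_knob_grip','large_mill_mark','large_mill_ring']:
    for r in arm.spot_in('wrist',q)[:2]:
        u,v=r['position']; print(q,round(r['score'],2),np.round([u,v],1),at_d(ci,u,v,d[int(v),int(u)]).round(1))
u,v=proj(ci,[474,-327,120]); print(u,v)
u=int(np.clip(u,120,440));v=int(np.clip(v,120,300)); print('crop',u-120,v-120)
cv2.imwrite('pics/w2c.png',cv2.resize(im[v-120:v+120,u-120:u+120],(600,600),interpolation=cv2.INTER_CUBIC))
E
```

```text
t 3.65 pos [ 473.9 -323.9  225.7] yaw -131.7 tilt z [ 0.003 -0.001 -1.   ] q [-0.32  0.3  -0.13  0.   -1.13 -0.41] w 85.4 gf 0.0 F [1.2 0.5 0.3] M [ 0.01 -0.02 -0.06]
large_mill_knob_grip 0.75 [271.5 209.1] [ 469.5 -334.   163.7]
large_mill_mark 0.59 [323.6 178. ] [ 434.2 -312.    95.1]
large_mill_ring 0.88 [275.9 184.9] [ 462.2 -338.2  128. ]
274.1111651945075 204.10198508270838
crop 154 84
```

View pics/w2c.png

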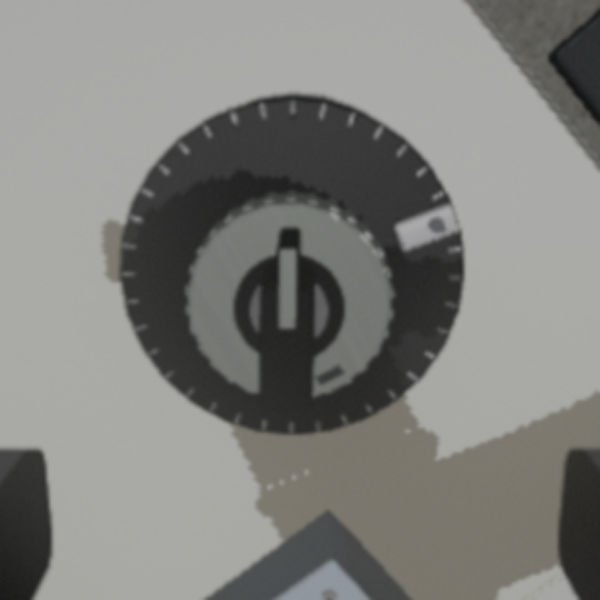

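Run:
```python
from h import *
import pickle
ci=pickle.load(open('w2.pkl','rb')); d=np.load('w2.npy'); im=cv2.imread('pics/w2.png')
f=lambda a,b:(154+a/2.5,84+b/2.5)
g=lambda n,a,b,z:print(n,at_z(ci,*f(a,b),z).round(1))
# points from depth
vv,uu=np.mgrid[0:420,0:560]; E=np.array(ci['extrinsics'])
r=ray(ci,uu.ravel().astype(float),vv.ravel().astype(float))*d.ravel(); P=(E[:3,:3]@r).T+E[:3,3]
def circ(lo,hi,rmax,n):
    m=(d.ravel()>0)&(P[:,2]>lo)&(P[:,2]<hi)&(np.hypot(P[:,0]-474,P[:,1]+327)<rmax)
    q=P[m][:,:2].astype(np.float32); (c,rad)=cv2.minEnclosingCircle(q); print(n,m.sum(),np.round(c,1),round(rad,1),P[m][:,2].mean().round(1)); return P[m]
circ(84,92,75,'dial'); circ(122,132,40,'ring')
k=circ(154,170,40,'knob'); c,(w,h),a=cv2.minAreaRect(k[:,:2].astype(np.float32)); print(c,w,h,a)
b=circ(92.5,100,75,'bar'); c,(w,h),a=cv2.minAreaRect(b[:,:2].astype(np.float32)); print(c,w,h,a)
for n,a,b,z in [('dialL',121,264,88),('dialR',465,264,88),('dialT',293,94,88),('dialB',293,434,88),('ringL',188,296,126),('ringR',392,296,126),('ringT',290,192,126),('lineTip',289.5,248,161),('lineEnd',287,330,161),('noseL',279,230,161),('noseR',300,230,161),('bluntL',261,348,161),('bluntR',313,348,161),('bar in',411,235,94),('bar out',455,217,94)]: g(n,a,b,z)
```

```text
dial 8876 [ 476.  -330.2] 58.2 89.5
ring 3306 [ 476.  -330.2] 30.8 127.5
knob 1310 [ 474.9 -331.9] 22.1 162.3
(474.3949279785156, -331.5911560058594) 43.87316131591797 13.966686248779297 46.06814956665039
bar 311 [ 431.6 -314.4] 10.4 95.5
(431.87945556640625, -313.7884521484375) 10.30293083190918 19.959308624267578 69.7956771850586
dialL [ 516.2 -370.1   88. ]
dialR [ 430.3 -293.7   88. ]
dialT [ 436.4 -373.    88. ]
dialB [ 514.2 -286.2   88. ]
ringL [ 496.6 -350.9  126. ]
ringR [ 452.1 -311.3  126. ]
ringT [ 454.  -353.7  126. ]
lineTip [ 459.8 -346.5  161. ]
lineEnd [ 474.3 -331.3  161. ]
noseL [ 458.7 -351.5  161. ]
noseR [ 454.9 -348.1  161. ]
bluntL [ 482.4 -332.1  161. ]
bluntR [ 472.6 -323.3  161. ]
bar in [ 437.3 -314.5   94. ]
bar out [ 422.9 -309.6   94. ]
```

```bash
python3 go.py 476 -330.2 135 -133.9
```

```text
t 3.85 pos [ 473.3 -324.1  224.4] yaw -131.7 tilt z [ 0.001 -0.    -1.   ] q [-0.32  0.3  -0.13  0.   -1.13 -0.41] w 85.4 gf 0.0 F [-0.7  1.1  0.1] M [ 0.03  0.03 -0.03]
shift [ 0.011  -0.024   0.3578] turn [-0.0003  0.0001  0.012 ] mm 89.7 deg 2.2
```

{"method": "arm_command", "body": {"rows": [[[0.011, -0.024, 0.1], [0, 0, 0.012]], [[0.011, -0.024, 0.2], [0, 0, 0.012]], [[0.011, -0.024, 0.3], [0, 0, 0.012]], [[0.011, -0.024, 0.356], [0, 0, 0.012]], [[0.011, -0.024, 0.356], [0, 0, 0.012]]], "grip": 0.5}}

```text
clock: 4.35
position: [474.3, -329.7, 132.6]
ee_rot: [-0.391, 0.92, 0.002, -0.002]
contact_force: [-0.3, -0.5, -0.7]
gripper_width: 43.0
grasp_force: 0.0
```

{"method": "arm_command", "body": {"rows": [[[0, 0, 0], [0, 0, 0]], [[0, 0, 0], [0, 0, 0]], [[0, 0, 0], [0, 0, 0]]]}}

```text
clock: 4.65
position: [476.3, -330.5, 136.1]
ee_rot: [-0.392, 0.92, -0.001, 0.001]
contact_force: [-0.3, -0.6, 1.2]
gripper_width: 42.7
grasp_force: 0.0
```

```bash
python3 go.py 476 -330.2 135 -133.9
```

```text
t 4.65 pos [ 476.3 -330.5  136.1] yaw -133.9 tilt z [ 0.002 -0.001 -1.   ] q [-0.33  0.39 -0.24  0.   -0.94 -0.44] w 42.7 gf 0.0 F [-0.3 -0.6  1.2] M [0.03 0.03 0.02]
shift [0.0002 0.0018 0.0042] turn [-0.0007  0.0003  0.    ] mm 1.1 deg 0.1
```

{"method": "arm_command", "body": {"rows": [[[0, 0, 0], [0, 0, 0]], [[0, 0, 0], [0, 0, 0]], [[0, 0, 0], [0, 0, 0]], [[0, 0, 0], [0, 0, 0]], [[0, 0, 0], [0, 0, 0]]], "grip": 0}}

```text
clock: 5.15
position: [475.4, -329.8, 135.5]
ee_rot: [-0.392, 0.92, 0.0, -0.0]
contact_force: [-1.9, 5.1, 5.3]
gripper_width: 13.1
grasp_force: 60.4
```

```bash
python3 go.py 476 -330.2 135 -159.6
```

```text
t 5.15 pos [ 475.4 -329.8  135.5] yaw -133.9 tilt z [-0.001  0.    -1.   ] q [-0.33  0.39 -0.24 -0.   -0.94 -0.44] w 13.1 gf 60.4 F [-1.9  5.1  5.3] M [1.16 0.57 0.03]
shift [-0.0005 -0.003   0.0021] turn [ 2.000e-04 -1.000e-04  1.428e-01] mm 0.9 deg 25.7
```

{"method": "arm_command", "body": {"rows": [[[0, 0, 0], [0, 0, 0.03]], [[0, 0, 0], [0, 0, 0.06]], [[0, 0, 0], [0, 0, 0.09]], [[0, 0, 0], [0, 0, 0.12]], [[0, 0, 0], [0, 0, 0.15]]]}}

```text
clock: 5.65
position: [475.4, -329.8, 135.5]
ee_rot: [-0.164, 0.986, 0.0, -0.0]
contact_force: [-1.2, 3.5, 5.9]
gripper_width: 13.0
grasp_force: 60.5
```

{"method": "arm_command", "body": {"rows": [[[0, 0, 0], [0, 0, 0.03]], [[0, 0, 0], [0, 0, 0.06]], [[0, 0, 0], [0, 0, 0.09]], [[0, 0, 0], [0, 0, 0.12]], [[0, 0, 0], [0, 0, 0.15]]]}}

```text
clock: 6.15
position: [475.3, -329.8, 135.5]
ee_rot: [0.071, 0.998, 0.0, -0.0]
contact_force: [-2.0, 2.9, 5.3]
gripper_width: 13.2
grasp_force: 60.5
```

{"method": "arm_command", "body": {"rows": [[[0, 0, 0], [0, 0, 0.02]], [[0, 0, 0], [0, 0, 0.045]], [[0, 0, 0], [0, 0, 0.06]], [[0, 0, 0], [0, 0, 0.069]], [[0, 0, 0], [0, 0, 0.069]]]}}

```text
clock: 6.65
position: [475.3, -329.8, 135.5]
ee_rot: [0.177, 0.984, 0.0, -0.0]
contact_force: [-2.6, 2.2, 5.6]
gripper_width: 13.0
grasp_force: 60.4
```

{"method": "arm_command", "body": {"rows": [[[0, 0, 0], [0, 0, 0]], [[0, 0, 0], [0, 0, 0]], [[0, 0, 0], [0, 0, 0]]]}}

```text
clock: 6.95
position: [475.3, -329.8, 135.5]
ee_rot: [0.176, 0.984, 0.0, -0.0]
contact_force: [-1.7, 4.0, 6.5]
gripper_width: 12.9
grasp_force: 60.4
```

```bash
python3 go.py 476 -330.2 135 159.7
```

```text
t 6.95 pos [ 475.3 -329.8  135.5] yaw 159.7 tilt z [-0.001  0.    -1.   ] q [-0.33  0.39 -0.24 -0.   -0.94 -1.6 ] w 12.9 gf 60.4 F [-1.7  4.   6.5] M [ 1.06  0.63 -0.08]
shift [-0.003  -0.0005  0.002 ] turn [ 0.0001 -0.0002 -0.0002] mm 0.9 deg 0.1
```

{"method": "arm_command", "body": {"rows": [[[0, 0, 0], [0, 0, 0]], [[0, 0, 0], [0, 0, 0]], [[0, 0, 0], [0, 0, 0]], [[0, 0, 0], [0, 0, 0]]], "grip": 1}}

```text
clock: 7.35
position: [475.8, -330.3, 134.6]
ee_rot: [0.176, 0.984, -0.0, -0.0]
contact_force: [0.9, 0.1, -0.3]
gripper_width: 70.2
grasp_force: 0.0
```

{"method": "arm_command", "body": {"rows": [[[0, 0, -0.1], [0, 0, 0]], [[0, 0, -0.24], [0, 0, 0]], [[0, 0, -0.36], [0, 0, 0]], [[0, 0, -0.36], [0, 0, 0]], [[0, 0, -0.36], [0, 0, 0]]]}}

```text
clock: 7.85
position: [475.8, -330.2, 225.2]
ee_rot: [0.177, 0.984, 0.0, 0.001]
contact_force: [-0.2, -0.1, -0.2]
gripper_width: 85.3
grasp_force: 0.0
```

{"method": "arm_command", "body": {"rows": [[[0, 0, 0], [0, 0, 0]], [[0, 0, 0], [0, 0, 0]], [[0, 0, 0], [0, 0, 0]]]}}

```text
clock: 8.15
position: [475.3, -330.1, 223.7]
ee_rot: [0.176, 0.984, 0.0, -0.001]
contact_force: [-0.3, 0.6, -0.3]
gripper_width: 85.6
grasp_force: 0.0
```

```bash
cat > look.py <<'E'
import sys
from h import *
ci=arm.camera_info('wrist'); im,d=arm.get_image('wrist')
vv,uu=np.mgrid[0:420,0:560]; E=np.array(ci['extrinsics'])
r=ray(ci,uu.ravel().astype(float),vv.ravel().astype(float))*d.ravel(); P=(E[:3,:3]@r).T+E[:3,3]
def sel(lo,hi,rmax): return P[(d.ravel()>0)&(P[:,2]>lo)&(P[:,2]<hi)&(np.hypot(P[:,0]-476,P[:,1]+330)<rmax)][:,:2].astype(np.float32)
for n,lo,hi,rm in [('dial',84,92,70),('ring',122,132,36)]:
    c,rad=cv2.minEnclosingCircle(sel(lo,hi,rm)); print(n,np.round(c,1),round(rad,1))
    if n=='dial': ax=np.array(c)
k=sel(154,170,40); b=sel(92.5,100,70)
for n,q in [('knob',k),('bar',b)]:
    c,(w,h),a=cv2.minAreaRect(q); a=a if w>h else a-90; m=np.array(c)-ax
    print(n,len(q),np.round(c,1),round(w,1),round(h,1),'angle mod180',round(a%180,2),'bearing',round(np.degrees(np.arctan2(m[1],m[0])),2))
u,v=proj(ci,[476,-330,120]); u=int(np.clip(u,100,460));v=int(np.clip(v,100,320)); print('crop',u-100,v-100)
cv2.imwrite(sys.argv[1],cv2.resize(im[v-100:v+100,u-100:u+100],(600,600),interpolation=cv2.INTER_CUBIC))
E
python3 go.py; python3 look.py pics/w3.png
```

```text
t 8.15 pos [ 475.3 -330.1  223.7] yaw 159.7 tilt z [-0.002  0.001 -1.   ] q [-0.33  0.31 -0.12 -0.   -1.14 -1.6 ] w 85.6 gf 0.0 F [-0.3  0.6 -0.3] M [-0.04 -0.02 -0.  ]
dial [ 475.6 -329.9] 58.0
ring [ 475.8 -329.8] 30.7
knob 1317 [ 473.7 -329.2] 14.0 43.8 angle mod180 160.02 bearing 160.06
bar 332 [ 431.8 -313.7] 9.4 19.5 angle mod180 159.83 bearing 159.66
crop 176 108
```

View pics/w3.png

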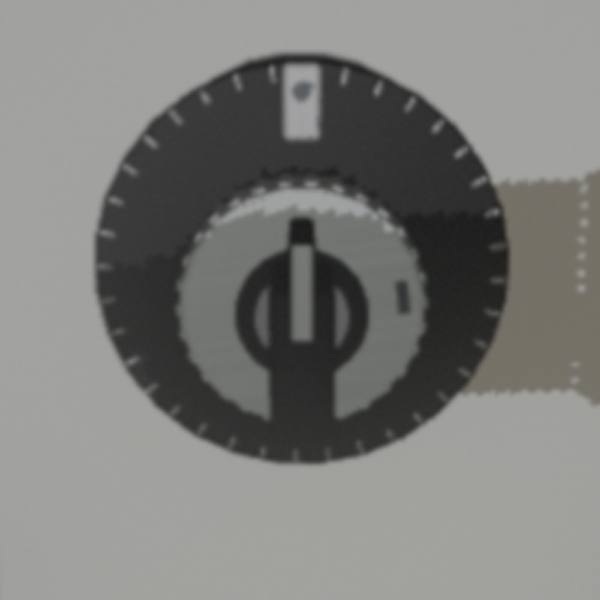

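The pointer is on the bar: knob at 160.0°, bar at 159.8°. The next step is to straddle the ring with the fingers clear of the bar.

{"method": "arm_command", "body": {"rows": [[[0, 0, 0.04], [0, 0, -0.04]], [[0, 0, 0.08], [0, 0, -0.08]], [[0, 0, 0.12], [0, 0, -0.12]], [[0, 0, 0.16], [0, 0, -0.16]], [[0, 0, 0.18], [0, 0, -0.195]]], "grip": 1}}

```text
clock: 8.7
position: [475.1, -329.9, 178.3]
ee_rot: [-0.131, 0.991, 0.001, -0.001]
contact_force: [0.0, 0.7, 0.0]
gripper_width: 85.6
grasp_force: 0.0
```

{"method": "arm_command", "body": {"rows": [[[0, 0, 0.06], [0, 0, 0]], [[0, 0, 0.14], [0, 0, 0]], [[0, 0, 0.22], [0, 0, 0]], [[0, 0, 0.28], [0, 0, 0]], [[0, 0, 0.28], [0, 0, 0]]]}}

```text
clock: 9.2
position: [474.0, -329.5, 107.1]
ee_rot: [-0.128, 0.992, 0.002, -0.003]
contact_force: [-0.9, 1.9, -0.5]
gripper_width: 85.4
grasp_force: 0.0
```

```bash
python3 go.py 475.6 -329.9 95 -165
```

```text
t 9.2 pos [ 474.  -329.5  107.1] yaw -165.3 tilt z [-0.005  0.002 -1.   ] q [-0.33  0.42 -0.27 -0.   -0.88 -0.99] w 85.4 gf 0.0 F [-0.9  1.9 -0.5] M [ 0.03  0.06 -0.01]
shift [-0.0059 -0.0034  0.0485] turn [ 0.0012 -0.0015 -0.0014] mm 12.2 deg 0.4
```

{"method": "arm_command", "body": {"rows": [[[0, 0, 0.03], [0, 0, 0]], [[0, 0, 0.06], [0, 0, 0]], [[0, 0, 0.06], [0, 0, 0]], [[0, 0, 0.06], [0, 0, 0]]]}}

```text
clock: 9.6
position: [475.8, -330.3, 95.0]
ee_rot: [-0.129, 0.992, -0.0, 0.0]
contact_force: [0.9, 0.3, 0.2]
gripper_width: 85.1
grasp_force: 0.0
```

{"method": "arm_command", "body": {"rows": [[[0, 0, 0], [0, 0, 0]], [[0, 0, 0], [0, 0, 0]], [[0, 0, 0], [0, 0, 0]], [[0, 0, 0], [0, 0, 0]]], "grip": 0.3}}

```text
clock: 10.0
position: [475.7, -329.7, 95.7]
ee_rot: [-0.129, 0.992, 0.0, 0.0]
contact_force: [-1.3, 3.9, 5.4]
gripper_width: 58.3
grasp_force: 64.5
```

```bash
python3 go.py 475.6 -329.9 95 -165
```

```text
t 10.0 pos [ 475.7 -329.7   95.7] yaw -165.2 tilt z [ 0.  0. -1.] q [-0.33  0.44 -0.28 -0.   -0.85 -0.99] w 58.3 gf 64.5 F [-1.3  3.9  5.4] M [ 1.31  0.37 -0.  ]
shift [ 0.0005 -0.0008  0.0028] turn [ 0.0001  0.0001 -0.0012] mm 0.7 deg 0.2
```

{"method": "arm_command", "body": {"rows": [[[0, 0, 0], [0, 0, 0.03]], [[0, 0, 0], [0, 0, 0.06]], [[0, 0, 0], [0, 0, 0.09]], [[0, 0, 0], [0, 0, 0.12]], [[0, 0, 0], [0, 0, 0.15]]]}}

```text
clock: 10.5
position: [475.7, -329.8, 95.7]
ee_rot: [0.108, 0.994, 0.0, 0.0]
contact_force: [-0.8, 3.0, 5.5]
gripper_width: 58.4
grasp_force: 64.7
```

{"method": "arm_command", "body": {"rows": [[[0, 0, 0], [0, 0, 0.02]], [[0, 0, 0], [0, 0, 0.04]], [[0, 0, 0], [0, 0, 0.06]], [[0, 0, 0], [0, 0, 0.08]], [[0, 0, 0], [0, 0, 0.1]]]}}

```text
clock: 11.0
position: [475.7, -330.0, 95.7]
ee_rot: [0.262, 0.965, -0.0, 0.0]
contact_force: [-1.9, 3.7, 5.0]
gripper_width: 58.6
grasp_force: 64.8
```

```bash
python3 go.py
```

```text
t 11.0 pos [ 475.7 -330.    95.7] yaw 149.7 tilt z [ 0. -0. -1.] q [-0.33  0.44 -0.28 -0.   -0.85 -1.77] w 58.6 gf 64.8 F [-1.9  3.7  5. ] M [0.97 0.41 0.15]
```

{"method": "arm_command", "body": {"rows": [[[0, 0, 0], [0, 0, 0.01]], [[0, 0, 0], [0, 0, 0.02]], [[0, 0, 0], [0, 0, 0.03]], [[0, 0, 0], [0, 0, 0.03]]]}}

```text
clock: 11.4
position: [475.7, -330.0, 95.7]
ee_rot: [0.306, 0.952, 0.0, 0.0]
contact_force: [-1.0, 3.5, 5.8]
gripper_width: 58.0
grasp_force: 64.9
```

```bash
python3 go.py
```

```text
t 11.4 pos [ 475.7 -330.    95.7] yaw 144.3 tilt z [ 0.  0. -1.] q [-0.33  0.44 -0.28 -0.   -0.85 -1.87] w 58.0 gf 64.9 F [-1.   3.5  5.8] M [ 0.89  0.39 -0.15]
```

{"method": "arm_command", "body": {"rows": [[[0, 0, 0], [0, 0, 0.01]], [[0, 0, 0], [0, 0, 0.02]], [[0, 0, 0], [0, 0, 0.03]], [[0, 0, 0], [0, 0, 0.03]]]}}

```text
clock: 11.8
position: [475.7, -330.0, 95.7]
ee_rot: [0.351, 0.936, 0.0, 0.0]
contact_force: [-1.6, 3.1, 4.5]
gripper_width: 58.2
grasp_force: 64.9
```

```bash
python3 go.py
```

```text
t 11.8 pos [ 475.7 -330.    95.7] yaw 138.9 tilt z [ 0. -0. -1.] q [-0.33  0.44 -0.28 -0.   -0.85 -1.96] w 58.2 gf 64.9 F [-1.6  3.1  4.5] M [ 0.86  0.38 -0.11]
```

{"method": "arm_command", "body": {"rows": [[[0, 0, 0], [0, 0, 0.01]], [[0, 0, 0], [0, 0, 0.02]], [[0, 0, 0], [0, 0, 0.03]], [[0, 0, 0], [0, 0, 0.03]]]}}

```text
clock: 12.2
position: [475.6, -330.1, 95.7]
ee_rot: [0.39, 0.921, -0.001, -0.0]
contact_force: [-2.7, 3.4, 6.2]
gripper_width: 58.3
grasp_force: 64.8
```

```bash
python3 go.py
```

```text
t 12.2 pos [ 475.6 -330.1   95.7] yaw 134.1 tilt z [-0.001 -0.001 -1.   ] q [-0.33  0.44 -0.28  0.   -0.85 -2.05] w 58.3 gf 64.8 F [-2.7  3.4  6.2] M [1.1  0.64 2.21]
```

The wrist moment jumped to 2.2 N m after 61° of turn (1.06 rad), so the ring is on its stop. I'll release, rise and check.

{"method": "arm_command", "body": {"rows": [[[0, 0, 0], [0, 0, 0]], [[0, 0, 0], [0, 0, 0]], [[0, 0, 0], [0, 0, 0]], [[0, 0, 0], [0, 0, 0]]], "grip": 1}}

```text
clock: 12.6
position: [475.7, -330.4, 94.6]
ee_rot: [0.395, 0.919, 0.0, 0.0]
contact_force: [-0.4, 0.2, 0.2]
gripper_width: 85.6
grasp_force: 0.0
```

{"method": "arm_command", "body": {"rows": [[[0, 0, -0.1], [0, 0, 0]], [[0, 0, -0.24], [0, 0, 0]], [[0, 0, -0.4], [0, 0, 0]], [[0, 0, -0.52], [0, 0, 0]], [[0, 0, -0.52], [0, 0, 0]]]}}

```text
clock: 13.1
position: [478.1, -331.7, 230.2]
ee_rot: [0.394, 0.919, -0.0, 0.005]
contact_force: [-0.1, -0.5, 0.1]
gripper_width: 85.3
grasp_force: 0.0
```

{"method": "arm_command", "body": {"rows": [[[0, 0, 0], [0, 0, 0]], [[0, 0, 0], [0, 0, 0]], [[0, 0, 0], [0, 0, 0]], [[0, 0, 0], [0, 0, 0]]]}}

```text
clock: 13.5
position: [475.3, -330.1, 223.6]
ee_rot: [0.394, 0.919, -0.0, -0.001]
contact_force: [-0.1, -0.0, -0.6]
gripper_width: 84.9
grasp_force: 0.0
```

```bash
python3 go.py; python3 look.py pics/w4.png
```

```text
t 13.5 pos [ 475.3 -330.1  223.6] yaw 133.6 tilt z [-0.002  0.001 -1.   ] q [-0.33  0.31 -0.12 -0.   -1.14 -2.05] w 84.9 gf 0.0 F [-0.1 -0.  -0.6] M [ 0.02 -0.   -0.02]
dial [ 475.7 -329.8] 58.1
ring [ 475.8 -329.9] 30.7
knob 1373 [ 473.7 -329.1] 14.3 43.8 angle mod180 159.36 bearing 159.55
bar 334 [ 431.6 -313.5] 10.0 20.2 angle mod180 160.17 bearing 159.73
crop 176 108
```

View pics/w4.png

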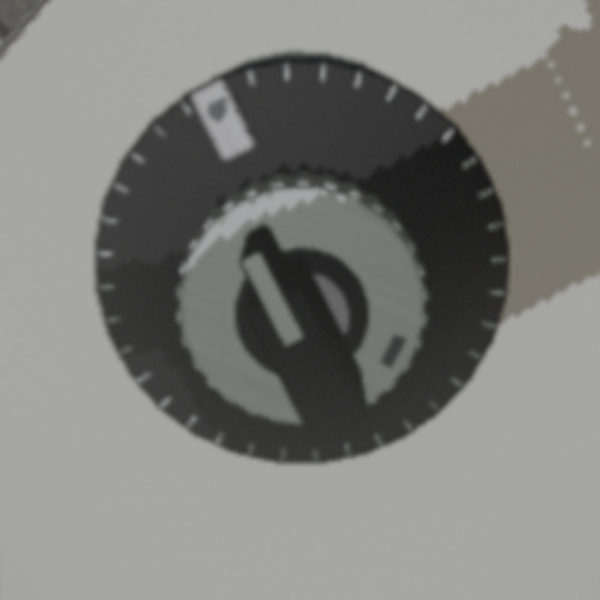

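The pointer is still on the bar (159.5° against 159.7°). The ring's mark, now at (394,352), has moved about 60° clockwise, and the gripper is clear. I'll hand the job in.

```bash
python3 -c "
from bench import arm
print(arm.job_done())"
```

```text
the job is handed in; nothing more can be done
None
```

The job is handed in: the larger mill's pointer measures within about 1° of the index bar, its lock ring was turned clockwise about 61° to its stop, and the smaller mill was not touched; it took 13.5 s.

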